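# Press the test coupler onto the tilted nipple and hold it

## Robot

A 6-joint arm with a two-finger parallel gripper is mounted at the origin on the work surface. World frame = base frame: x ahead of the robot, y to its left, z up, the work surface at z = 0. Lengths are in mm, angles in degrees, forces in N, time in s.
With the tool pointing down it reaches from about 300 to 850 mm from the base axis. Payload 4.2 kg.
Tool frame: the origin (TCP) lies midway between the tips of the shut fingers; the grasp point (between the pads) lies 19 mm behind it (env.hold_point_z is the z of the grasp point in the tool frame, in mm); z points along the fingers, y is the direction in which the jaws open and shut (so a half turn about z gives the same grasp; the last joint's range is limited). The gripper opens to 91 mm and grips with 3 to 60 N. Pads are 32 mm wide; open, the fingers measure 118 mm over their backs; the gripper's body (76 mm by 178 mm) begins 60 mm behind the grasp point.
Start: joints at [71.104, 18.312, 89.639, -0, 72.044, -1.146], TCP at [175.302, 547.643, 213.976] pointing down, gripper open.
Joint ranges: [-177.97, 177.97], [-48.28, 115.42], [12.27, 149.76], [-77.06, 257.06], [2.81, 150.46], [-146.56, 146.56]. Speed limits (degrees/s): [147.25, 147.25, 180, 180, 180, 180].

## Interface

Orientations are given as [roll, pitch, yaw] about the fixed x, y, z axes, in that order (R = Rz(yaw) Ry(pitch) Rx(roll)).
In Python, from workcell import env, grab_frame, camera_params, spotter gives the robot as it stands. The module is installed in compiled form; this text tells all that it offers.
- The arm moves only by the shell command python3 -m jog 'ROWS' [FORCE]. ROWS is text: rows parted by semicolons, each of 7 numbers parted by spaces: the turn, a rotation vector about the world's x, y, z in units of 5 degrees (1.0 is 5 degrees), then the shift along the world's x, y, z in units of 25 mm (1.0 is 25 mm), then the opening, from 0 (shut) to 1 (fully open). A call has 1 to 5 rows; each row is the pose to reach, as a shift and turn from the pose commanded when the call began; what a row does not reach only later rows make up. A row lasts 1/8 s, in which the tool goes at most 62.5 mm and 10.7 degrees, less where a joint would pass 70% of its speed; a pose out of reach is approached as far as the arm can. A call with a gripper value outside its range is refused whole. The fingers move at their own pace and stop on an object; FORCE is the grip in N (left out, the last holds). Time passes only in rows, so rows that repeat a pose let the fingers close. It gives the time, the measured TCP pose, the force and the opening at its end, in the units of the state.
- env.state(): the state, without advancing time (a new reading comes with each control period).
- grab_frame(name): name is "side" or "top"; returns the picture (480x640x3 uint8, red, green, blue); there is no depth.
- camera_params(name): a dict with "K" (3x3 intrinsics, pixels), "dist" ([k1, k2, p1, p2, k3] as OpenCV has them; the pictures are not rectified), "rvec" (rotation vector, rad) and "tvec" (3), from world to camera coordinates, as OpenCV has them. Camera axes: x right, y down, z forward; pixel columns grow to the right and rows downward; lengths in mm; the calibration is good to about 2 mm. A picture is of the moment at which its call begins. camera_params takes no time and is no camera call.
- env.job_done(): hands the job in, once; it reports no verdict.
Trained networks look in the newest picture that a camera, given by its name, has taken for a name from the list of things; names that differ only in an ending like _2 or _b are one class to them, and where a whole thing is asked for, a point or a joint stands for the part that bears it (a point fixed in the world has none). Each returns a list of dicts, best first, with "conf" (0 to 1); they miss things now and then, are a little off and sometimes report something else, mostly with a low value. They report only what shows in the picture. A call takes as long as a camera call.
- spotter.look_for(query, camera): "box" ([left, top, width, height] in pixels, round what is visible of it).
- spotter.trace(query, camera): "region" (480x640 bool, what is visible of it) and "box" ([left, top, width, height] in pixels, round what is visible of it).
The state is a dict: "time_s": time; "qpos": joint angles; "qvel": joint speeds; "effort": joint torques, N m; "ee_pos": TCP position; "ee_rot": TCP orientation; "force": force on the tool from outside, world axes, zero at the start; "torque": the same for the moment, N m; "gripper_width": finger opening in mm.
Only numpy, scipy, OpenCV 4.12 (cv2) and the standard library are available. Lean on these libraries where they do the work, as an engineer would, in place of code of your own. Each camera call takes 0.05 s, during which the arm holds its last target. There are 200 camera calls.

## Task

Lift the lid of the accessory case all the way back until it rests open on its stop, take out the coupler with the yellow grip, and press it squarely onto the tilted brass nipple of the test console until it snaps and is fully down. Finish still gripping it and holding it fully down against its spring, because it pops back up if let go; leave the grey blanking plug in its nest, the lid open and the other things on the bench where they are.

Things in the scene. Friction and masses are not known exactly. Their poses are not given: they have to be found in the camera images.
- case: Black open-topped case fixed to the bench, left or right of the robot: 150 (x) x 250 (y) x 85 mm high, walls and floor 5 mm. Origin: centre of underside; z up; its front faces its own -x, roughly towards the robot. The grey lid hinges on its rear (+x) rim.
- nest_a (a point): One of two round nests, 48 mm across, 10 mm deep, in the blue foam on the case floor; this point is its centre on the floor, 5 mm above the bench (case frame x = -8, y = -55 mm). One nest holds the coupler upright, the other the blanking plug, either way round.
- nest_b (a point): The other nest (case frame x = -8, y = +55 mm), likewise.
- lid (a joint): Lid angle in rad: 0 = shut, 1.75 = fully open, resting on its stop just past upright. Grey lid, 150 x 250 x 6 mm, 0.25 kg, hinged along the case's rear (+x) rim, opening up and away from the case's front. Nearly free hinge: it falls shut if let go short of about 1.6 rad and stays open by its weight beyond that.
- lid_hinge (a point): Middle of the lid's hinge axis, at the case's rear rim (case frame x = +75, y = 0, z = 85 mm). The axis runs along the case's y.
- lid_handle (a point): Middle of the lid's orange handle bar: round, 10 mm diameter, 100 mm long along the case's y, 40 mm in front of the lid's front edge, 190 mm from the hinge axis; shut, 88 mm above the bench. Fingers can straddle it from above, closing along the case's x, and stay vertical while the bar turns between them.
- coupler: Coupler: yellow round grip 28 mm diameter, 42 mm long, above a steel sleeve 32 mm long (40 mm across its 5 mm bevelled lower rim and its shoulder on top, 33 mm at the waist between); 74 mm in all, about 0.16 kg. Origin: centre of its lower end; z along its axis from sleeve to grip. The sleeve is open below: a hole 20 mm across, 28 mm deep.
- coupler_mouth (a point): Centre of the open lower end of the coupler's sleeve (same point as the coupler's origin).
- blank: Grey-gripped blanking plug of the same outer shape and size as the coupler, but solid with a dark sleeve; stays in its nest. Origin: centre of its lower end, z up.
- tester: White test console with an orange sloping top, fixed to the bench on the other side from the case: 220 mm wide, about 220 mm deep, sloping from 50 mm high in front to 140 mm at the rear. Origin: centre of underside, z up; its front faces its own -x, roughly towards the robot.
- port: Nipple plate (steel, 70 x 90 x 4 mm) on the console's slope. Origin: on the sloping surface on the nipple's axis, 95 mm above the bench. Its z is the nipple's axis, leaning 25 deg (0.436 rad) from vertical towards the console's front; y is level. Brass nipple 14 mm diameter, tapered tip, 36 mm tall. Sprung roller catches at y = +-22 mm in housings (to +-42 mm, 26 mm high) part and close in above the sleeve's rim.
- nipple_tip (a point): Tip centre of the brass nipple, 36 mm from the port's origin along its z.
- collar (a joint): Travel in m of the dark sprung collar (41 mm across, round the nipple), pushed by the sleeve's end: 0 = up, top 24 mm from the port's origin; 0.012 = bottom, hard stop, top 12 mm from it. Push needed: about 11 N in the first 3 mm (catches parting), easing to about 7 N, the snap near 8 mm, then 12 to 14 N to keep it at the bottom. Released, all springs back up.
- spool: Yellow solder spool, 60 mm across, 45 mm tall; a bystander. Origin: underside.
- board: Loose green circuit board with black and grey components, 60 x 130 mm, up to 24 mm tall; a bystander. Origin: underside.
- driver: Screwdriver lying on the bench, about 200 mm long; a bystander. Origin: underside.
- flux: Small white bottle with red cap, 44 mm across, 90 mm tall; a bystander. Origin: underside.

How it is judged (in metres and radians):
On the way, in this order (a step that is already met when the one before it is completed fails the run):
1. the lid is open on its stop (value of joint lid above 1.68 rad), for 0.2 s.
2. the coupler is lifted clear of the case (z of coupler_mouth in the frame of case above 0.09 m and contact force between the fingers and coupler above 1 N), for 0.1 s.
3. the coupler sits squarely on the nipple and has snapped down (angle between the z axis of coupler and the z axis of port, either way round below 0.1 rad and x of coupler_mouth in the frame of port between -0.005 and 0.005 m and y of coupler_mouth in the frame of port between -0.005 and 0.005 m and z of coupler_mouth in the frame of port below 0.016 m and value of joint collar above 0.01 m), for 0.2 s.
At the end, for the whole second after the job is handed in: Coupler gripped, still, within 5 mm of the nipple's axis and 0.1 rad of square, lower end under 16 mm from the port's origin, pressing over 4 N; collar down over 10 mm; lid open beyond 1.65 rad; blanking plug upright (0.15 rad) in its nest (all of step 3 and contact force between the fingers and coupler above 2 N and contact force between coupler and port above 4 N and linear speed of coupler below 0.02 m/s and value of joint lid above 1.65 rad and z of blank in the frame of case below 0.012 m and angle between blank's own z axis and vertical below 0.15 rad); the arm keeps its last pose, push and grip.
It fails at once if the spool is moved more than 40 mm (distance of spool from where it was at the start of the episode above 0.04 m).
It fails at once if the board is moved more than 40 mm (distance of board from where it was at the start of the episode above 0.04 m).
It fails at once if the driver is moved more than 40 mm (distance of driver from where it was at the start of the episode above 0.04 m).
It fails at once if the flux is moved more than 40 mm (distance of flux from where it was at the start of the episode above 0.04 m).
It fails at once if the blanking plug is lifted out of its nest or tipped (distance of blank from where it was at the start of the episode above 0.025 m or angle between blank's own z axis and vertical above 0.4 rad).
It also fails if it takes over 67 s, if anything falls off the work surface, if the arm or the gripper's body presses on something with over 40 N, if the wrist force passes 120 N, or if a joint passes its speed limit or range.

## Working session

There is one attempt and no reset: what is moved stays moved. The work goes in short steps, Python scripts to look and compute and a shell command to move; the robot and the scene stay as the last step left them, time stands still between calls to the robot, and variables do not carry over. Pictures are saved under pics/ and viewed, about 8 in all and at most 12, crops included, and the job is handed in when it is done.

```bash
mkdir -p pics; cat > h.py <<'E'
import numpy as np, cv2
from workcell import env, grab_frame, camera_params, spotter
def cam(n):
    p=camera_params(n); K=np.array(p["K"],float).reshape(3,3); d=np.array(p["dist"],float)
    R=cv2.Rodrigues(np.array(p["rvec"],float))[0]; t=np.array(p["tvec"],float).ravel()
    return K,d,R,t
def ray(n,uv):
    K,d,R,t=cam(n); u=cv2.undistortPoints(np.array([[uv]],float),K,d)[0,0]
    v=R.T@np.array([u[0],u[1],1]); return -R.T@t, v/np.linalg.norm(v)
def atz(n,uv,z):
    c,v=ray(n,uv); return c+v*(z-c[2])/v[2]
def proj(n,P):
    K,d,R,t=cam(n); return cv2.projectPoints(np.array(P,float).reshape(-1,1,3),cv2.Rodrigues(R)[0],t,K,d)[0].reshape(-1,2)
def tri(uv1,uv2,n1="side",n2="top"):
    c1,v1=ray(n1,uv1);c2,v2=ray(n2,uv2)
    A=np.stack([v1,-v2],1);s=np.linalg.lstsq(A,c2-c1,rcond=None)[0]
    a,b=c1+v1*s[0],c2+v2*s[1]; return (a+b)/2,np.linalg.norm(a-b)
E
python3 - <<'E'
from h import *
s=env.state();print(s)
for n in("side","top"):
    im=grab_frame(n);cv2.imwrite(f"pics/{n}0.png",im[...,::-1]); K,d,R,t=cam(n);print(n,K[0,0],-R.T@t)
    for q in("case","lid","lid_handle","coupler","blank","tester","port","nipple_tip","spool","board","driver","flux"):
        try: print(q,[(r["conf"].__round__(2) if 1 else 0,np.round(r["box"]).tolist()) for r in spotter.look_for(q,n)[:2]])
        except Exception as e: print(q,e)
E
```

```text
{'time_s': 0.0, 'qpos': array([ 7.11032954e+01,  1.83505300e+01,  8.97068890e+01, -1.74597401e-04,
        7.20408188e+01, -1.14588711e+00]), 'qvel': array([-0.00638044, -0.04375976,  0.08520505, -0.02449088,  0.01035989,
        0.00482518]), 'effort': array([ 2.63406355e-04, -4.12451577e+01, -2.31977624e+01,  7.26629421e-02,
        4.57052153e-02, -1.38669748e-04]), 'ee_pos': array([175.14460736, 547.15739969, 213.12812107]), 'ee_rot': array([-1.79901779e+02, -1.79861075e-03,  1.62249235e+02]), 'force': array([-0.10174479,  0.02801094,  0.22459138]), 'torque': array([ 0.01115495, -0.01788848, -0.06625325]), 'gripper_width': 91.4215885377019}
side 501.3720267454583 [  21.04698654 1125.31741067  966.06858051]
case [(0.98, [281.0, 177.0, 72.0, 70.0])]
lid []
lid_handle [(0.63, [284.0, 176.0, 64.0, 50.0]), (0.28, [283.0, 181.0, 67.0, 66.0])]
coupler []
blank [(0.65, [277.0, 373.0, 27.0, 17.0])]
tester [(0.58, [214.0, 229.0, 100.0, 95.0])]
port [(0.82, [250.0, 250.0, 38.0, 31.0]), (0.72, [284.0, 179.0, 64.0, 66.0])]
nipple_tip [(0.78, [251.0, 254.0, 36.0, 26.0])]
spool [(0.84, [276.0, 376.0, 29.0, 16.0]), (0.47, [213.0, 226.0, 103.0, 98.0])]
board [(0.52, [284.0, 179.0, 63.0, 45.0])]
driver []
flux [(0.68, [242.0, 333.0, 18.0, 35.0])]
top 463.59172865402724 [ 410.61190129    2.55495583 1236.49080166]
case [(0.96, [338.0, 181.0, 108.0, 90.0])]
lid [(0.61, [336.0, 184.0, 111.0, 86.0])]
lid_handle [(0.89, [337.0, 182.0, 111.0, 90.0]), (0.37, [218.0, 206.0, 34.0, 26.0])]
coupler []
blank [(0.54, [338.0, 182.0, 104.0, 86.0]), (0.54, [218.0, 202.0, 38.0, 32.0])]
tester [(0.87, [188.0, 167.0, 96.0, 92.0])]
port [(0.85, [218.0, 203.0, 36.0, 28.0])]
nipple_tip [(0.61, [218.0, 204.0, 37.0, 29.0])]
spool [(0.62, [142.0, 285.0, 13.0, 24.0])]
board [(0.65, [455.0, 210.0, 52.0, 32.0])]
driver [(0.77, [490.0, 246.0, 10.0, 38.0])]
flux [(0.65, [134.0, 250.0, 25.0, 12.0]), (0.43, [217.0, 206.0, 36.0, 29.0])]
```

View pics/side0.png

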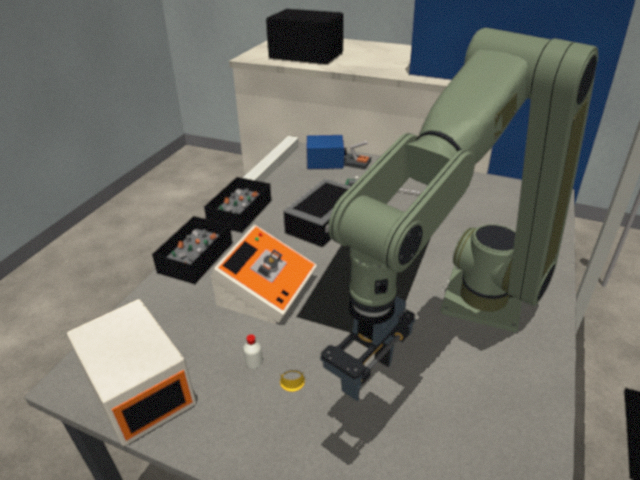

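View pics/top0.png

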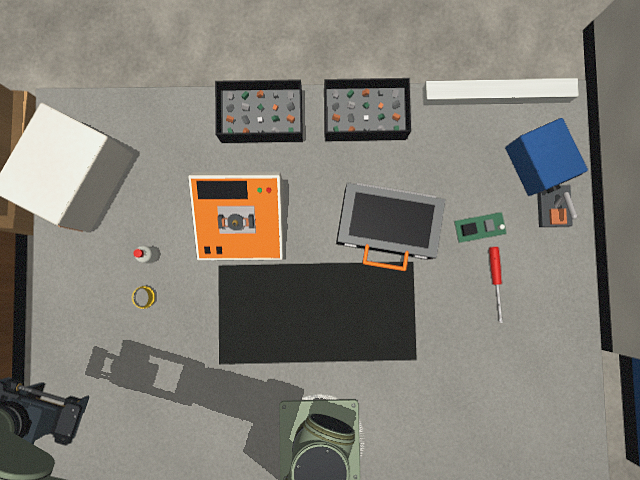

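The side view shows the arm, the console at (265,270) and the case at (318,212). The top view shows the shut case at (390,220) with its orange handle at (386,268), the console at (237,218) with the nipple near (236,220), and all bystanders clear of both.

```bash
python3 - <<'E'
from h import *
im=cv2.imread("pics/top0.png");hsv=cv2.cvtColor(im,cv2.COLOR_BGR2HSV)
o=cv2.inRange(hsv,(5,150,120),(20,255,255))
h=o.copy();h[:,:350]=0;h[:,420:]=0;h[:240]=0;h[280:]=0
ys,xs=np.nonzero(h);print("handle",xs.min(),xs.max(),ys.min(),ys.max())
# front bar: bottom-most pixels per column
pts=[(x,(ys[xs==x].max()-1.0)) for x in range(xs.min()+4,xs.max()-3)]
W=np.array([atz("top",p,88) for p in pts]);print(W[0],W[-1])
f=np.polyfit(W[:,1],W[:,0],1);print("slope dx/dy",f,"case yaw deg",-np.degrees(np.arctan(f[0])))
e0,e1=[atz("top",p,88) for p in (( xs.min(),264),(xs.max(),268))];print("ends",e0,e1)
for n,p in(("tl",(346,184)),("tr",(445,198)),("br",(433,259)),("bl",(338,247))):print("lid",n,atz("top",p,90))
t=o.copy();t[:,300:]=0;t[:160]=0;t[265:]=0;t[:,:180]=0
c=max(cv2.findContours(t,0,2)[0],key=cv2.contourArea);hull=cv2.approxPolyDP(cv2.convexHull(c),5,True)[:,0];print("tester hull",hull.tolist())
for p in hull: print(p,atz("top",p,50 if p[1]>220 else 140))
a=im[190:250,200:275];cv2.imwrite("pics/crop1.png",cv2.resize(a,None,fx=8,fy=8,interpolation=cv2.INTER_CUBIC))
b=cv2.imread("pics/side0.png")[235:300,225:300];cv2.imwrite("pics/crop2.png",cv2.resize(b,None,fx=8,fy=8,interpolation=cv2.INTER_CUBIC))
E
```

```text
handle 363 408 244 270
[ 451.86535618 -126.67011865   88.        ] [ 435.26281419 -218.06909101   88.        ]
slope dx/dy [1.86928001e-01 4.75391224e+02] case yaw deg -10.5879919317212
ends [ 449.57199373 -116.68037156   88.        ] [ 437.55383918 -228.0726642    88.        ]
lid tl [650.4551418  -78.93472681  90.        ]
lid tr [ 610.65275947 -325.67509858   90.        ]
lid br [ 458.63932259 -290.39019283   90.        ]
lid bl [492.84020596 -55.48868169  90.        ]
tester hull [[276, 178], [279, 257], [199, 257], [191, 179]]
[276 178] [657.36737919  91.73687671 140.        ]
[279 257] [472.85011274  94.13657005  50.        ]
[199 257] [476.69115357 298.1638444   50.        ]
[191 179] [658.25657001 294.12809819 140.        ]
```

View pics/crop1.png

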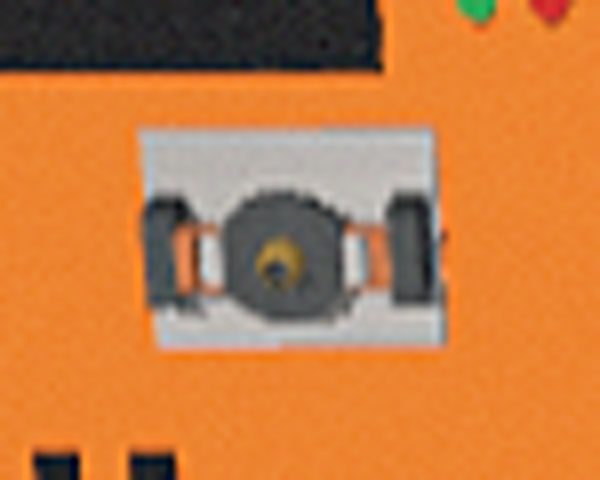

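View pics/crop2.png

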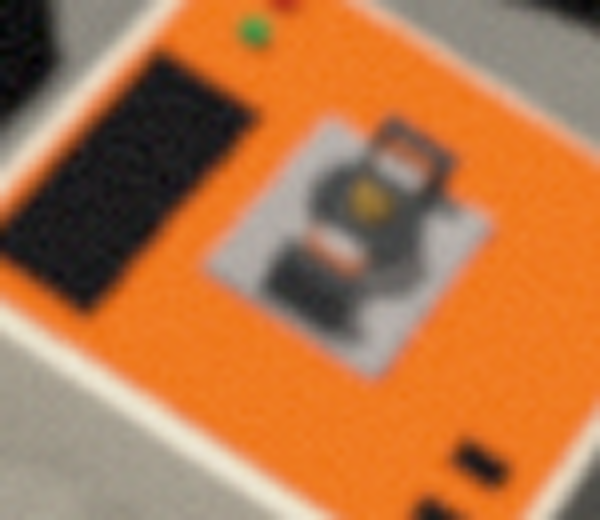

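The crops show the port clearly: nipple tip at about (234.3,223.3) in the top view and (270.9,259.6) in the side view, plate corners sharp. I'll fit the port pose to both views, and the case pose.

```bash
cat >> h.py <<'E'
def Ry(a): c,s=np.cos(a),np.sin(a); return np.array([[c,0,s],[0,1,0],[-s,0,c]])
def Rz(a): c,s=np.cos(a),np.sin(a); return np.array([[c,-s,0],[s,c,0],[0,0,1]])
def portR(yaw): return Rz(yaw)@Ry(np.radians(-25))
E
python3 - <<'E'
from h import *
from scipy.optimize import least_squares
cr=lambda L,ox,oy:[((x+.5)/8-.5+ox,(y+.5)/8-.5+oy) for x,y in L]
# order: (+x,+y),(+x,-y),(-x,-y),(-x,+y), tip
T=np.array(cr([(140,130),(433,128),(445,347),(157,347),(277,266)],200,190))
S=np.array(cr([(205,265),(333,115),(497,215),(375,380),(371,200)],225,235))
for fix in (0,1):
  def pts(p):
    L=np.array([[35+p[3],45,4],[35+p[3],-45,4],[-35+p[3],-45,4],[-35+p[3],45,4],[0,0,36]],float)
    return np.array([p[0],p[1],95+p[4]*fix])+L@portR(p[2]).T
  f=lambda p:np.r_[(proj("top",pts(p))-T).ravel(),(proj("side",pts(p))-S).ravel()]
  r=least_squares(f,[570,195,0,0,0],x_scale=[10,10,.1,5,5]);print(r.x,np.degrees(r.x[2]));print(np.round(r.fun.reshape(-1,2),1).tolist())
  print("tip",pts(r.x)[4])
print("tri tip",tri(S[4],T[4]))
# case: lid corners (top z ~91) in top view
L=np.array([[75,125,91],[75,-125,91],[-75,-125,91],[-75,125,91],[-115,52,88],[-115,-52,88]],float)
C=np.array([(346,184),(445,198),(433,259),(338,247),(364,264.5),(407,268.8)],float)
g=lambda p:(proj("top",np.r_[p[:2],0]+L@Rz(p[2]).T)-C).ravel()
r=least_squares(g,[550,-190,-.17],x_scale=[10,10,.1]);print("case",r.x,np.degrees(r.x[2]),np.round(r.fun.reshape(-1,2),1).tolist())
R=Rz(r.x[2]);
for n,q in(("handle",[-115,0,88]),("hinge",[75,0,85]),("na",[-8,-55,5]),("nb",[-8,55,5])):print(n,np.r_[r.x[:2],0]+R@np.array(q,float))
E
```

```text
[ 5.67926472e+02  1.94187959e+02 -1.75274828e-02 -9.83893612e-01
  0.00000000e+00] -1.0042507890294667
[[-0.2, -0.2], [0.2, 0.0], [0.1, -0.2], [-0.1, -0.2], [0.0, 0.1], [-0.2, 0.3], [-0.4, 0.2], [-0.2, 1.4], [0.2, 0.2], [1.1, -1.6]]
tip [552.7145514  194.45461317 127.62708033]
[ 5.67982078e+02  1.94234603e+02 -1.74925835e-02 -1.15928634e+00
  3.87316639e-01] -1.00225120846594
[[-0.2, -0.2], [0.2, 0.0], [0.1, -0.2], [-0.1, -0.2], [-0.0, 0.1], [-0.2, 0.2], [-0.3, 0.2], [-0.1, 1.3], [0.2, 0.2], [1.0, -1.7]]
tip [552.77014817 194.50072642 128.01439697]
tri tip (array([554.55261717, 195.73786179, 122.49893537]), np.float64(1.9730488968504307))
case [ 5.53861058e+02 -1.88327906e+02 -1.55413409e-01] -8.90453241772194 [[-0.9, 1.2], [-0.8, 0.8], [4.0, -0.8], [-0.9, -2.5], [0.0, -0.0], [-1.4, 1.4]]
handle [ 440.24708122 -170.52722354   88.        ]
hinge [ 627.95712982 -199.93704595   85.        ]
na [ 537.44410737 -241.42671654    5.        ]
nb [ 554.47084666 -132.75247788    5.        ]
```

```bash
python3 - <<'E'
from h import *
im=cv2.imread("pics/top0.png");g=cv2.cvtColor(im,cv2.COLOR_BGR2GRAY)
m=np.zeros_like(g);m[180:255,338:440]=(g[180:255,338:440]<75)*255
m=cv2.morphologyEx(m,cv2.MORPH_OPEN,np.ones((7,7)))
c=max(cv2.findContours(m,0,2)[0],key=cv2.contourArea)[:,0].astype(float)
W=np.array([atz("top",p,91) for p in c])[:,:2].astype(np.float32);print(cv2.minAreaRect(W))
hs=cv2.cvtColor(im,cv2.COLOR_BGR2HSV);o=cv2.inRange(hs,(3,120,90),(22,255,255))
P=[]
for x in range(369,402):
    r=[y for y in range(258,276) if o[y,x]]
    P.append((x,np.mean(r)) );
W=np.array([atz("top",p,88) for p in P]);k=np.polyfit(W[:,1],W[:,0],1);print("bar",np.degrees(np.arctan(k[0])),np.polyval(k,-172),[p[1] for p in P][::4])
E
python3 -m jog '0 0 -1.3 0.8 -2.3 0 0.35; 0 0 -2.6 1.6 -4.6 0 0.35; 0 0 -3.9 2.4 -6.9 0 0.35; 0 0 -5.2 3.2 -9.2 0 0.35; 0 0 -6.5 4 -11.5 0 0.35' 12
```

```text
((558.462646484375, -190.0928955078125), (198.64599609375, 108.09036254882812), 79.4376449584961)
bar 10.16993681146342 444.903426361512 [np.float64(263.0), np.float64(263.5), np.float64(264.0), np.float64(265.0), np.float64(265.0), np.float64(266.0), np.float64(267.0), np.float64(267.0), np.float64(268.0)]
time_s: 1.92
ee_pos: [275.7, 258.5, 214.2]
ee_rot: [179.9, 0.0, 129.6]
force: [0.8, -0.5, 1.2]
gripper_width: 43.7
```

Case: centre (558.5,-190), yaw -10.3°; bar centre (445.3,-169.5). These agree with each other.

```bash
python3 -m jog '0 0 -1.5 0.8 -2.1 0 0.35; 0 0 -3 1.6 -4.2 0 0.35; 0 0 -4.5 2.4 -6.3 0 0.35; 0 0 -6 3.2 -8.4 0 0.35; 0 0 -7.5 4 -10.5 0 0.35'; python3 -m jog '0 0 -0.8 0.9 -2 0 0.35; 0 0 -1.6 1.8 -4 0 0.35; 0 0 -2.5 2.6 -6 0 0.35; 0 0 -2.5 2.78 -6.64 -1 0.35; 0 0 -2.5 2.78 -6.64 -2 0.35'; python3 -m jog '0 0 0 0 0 0 0.35;0 0 0 0 0 0 0.35'
```

```text
time_s: 2.55
ee_pos: [375.8, -4.2, 214.4]
ee_rot: [179.9, -0.0, 92.0]
force: [0.0, 0.0, -0.1]
gripper_width: 31.9
time_s: 3.18
ee_pos: [445.4, -170.0, 163.4]
ee_rot: [179.9, 0.0, 79.6]
force: [-0.5, 1.1, 0.0]
gripper_width: 31.8
time_s: 3.42
ee_pos: [445.4, -168.4, 164.9]
ee_rot: [179.9, 0.0, 79.8]
force: [-0.3, -0.1, -0.0]
gripper_width: 32.1
```

```bash
python3 -m jog '0 0 0 0 0 -1 0.35; 0 0 0 0 0 -2 0.35; 0 0 0 0 0 -3 0.35; 0 0 0 0 0 -3.5 0.35; 0 0 0 0 0 -3.75 0.35'; python3 -m jog '0 0 0 0 0 0 0.35; 0 0 0 0 0 0 0; 0 0 0 0 0 0 0; 0 0 0 0 0 0 0; 0 0 0 0 0 0 0' 15
```

```text
time_s: 4.05
ee_pos: [445.4, -168.4, 70.6]
ee_rot: [179.9, 0.0, 79.8]
force: [0.7, 0.6, -0.0]
gripper_width: 32.1
time_s: 4.68
ee_pos: [447.5, -169.0, 71.1]
ee_rot: [179.6, 0.0, 79.7]
force: [5.6, -0.3, -0.4]
gripper_width: 9.5
```

```bash
python3 -m jog '0 0 0 0.13 -0.02 1.32 0; 0 0 0 0.49 -0.09 2.59 0; 0 0 0 1.06 -0.19 3.78 0; 0 0 0 1.83 -0.33 4.86 0; 0 0 0 2.76 -0.5 5.78 0'; python3 -m jog '0 0 0 0 0 0 0'
```

```text
time_s: 5.3
ee_pos: [516.7, -182.0, 214.8]
ee_rot: [179.7, 0.1, 79.7]
force: [12.5, -4.9, -17.2]
gripper_width: 9.1
time_s: 5.42
ee_pos: [517.5, -182.1, 215.3]
ee_rot: [179.6, 0.1, 79.8]
force: [5.5, -2.4, -8.0]
gripper_width: 9.5
```

```bash
python3 -m jog '0 0 0 1.13 -0.2 0.70 0; 0 0 0 2.35 -0.42 1.22 0; 0 0 0 3.63 -0.66 1.54 0; 0 0 0 4.93 -0.9 1.63 0; 0 0 0 6.25 -1.14 1.5 0'; python3 -m jog '0 0 0 0 0 0 0;0 0 0 0 0 0 0'
```

```text
time_s: 6.05
ee_pos: [670.3, -210.5, 253.0]
ee_rot: [-180.0, 0.1, 79.7]
force: [-1.4, -2.0, -0.7]
gripper_width: 10.0
time_s: 6.3
ee_pos: [669.6, -210.1, 251.5]
ee_rot: [-179.9, 0.1, 79.7]
force: [-0.6, -2.0, -3.0]
gripper_width: 9.6
```

```bash
python3 -m jog '0 0 0 0.12 -0.02 -0.02 0; 0 0 0 0.2 -0.04 -0.05 0;0 0 0 0.2 -0.04 -0.05 0'; python3 -m jog '0 0 0 0 0 0 0.25; 0 0 0 0 0 0 0.25;0 0 0 0 0 0 0.25;0 0 0 0 0 1 0.25;0 0 0 0 0 2 0.25'; python3 -m jog '0 0 0 -2 1 0 0.5;0 0 0 -4 3 0 0.8;0 0 0 -6 5 0 0.8;0 0 0 -8 7 0 0.8;0 0 0 -9.5 9 0 0.8'; python3 - <<'E'
from h import *
a=grab_frame("top");b=grab_frame("side")
cv2.imwrite("pics/top1.png",a[...,::-1]);cv2.imwrite("pics/side1.png",b[...,::-1])
x=cv2.resize(a[150:300,310:510],None,fx=4,fy=4,interpolation=2)[:,:,::-1]; y=cv2.resize(b[120:270,230:430],None,fx=4,fy=4,interpolation=2)[:,:,::-1]
cv2.imwrite("pics/c3.png",cv2.resize(np.vstack([x,y]),(400,600),interpolation=cv2.INTER_AREA))
for q in("coupler","blank","lid"):
  for n in("top","side"):
    print(q,n,[(round(r["conf"],2),np.round(r["box"]).tolist()) for r in spotter.look_for(q,n)[:3]])
E
```

```text
time_s: 6.68
ee_pos: [670.5, -210.3, 251.2]
ee_rot: [-179.4, 0.1, 79.7]
force: [-10.6, -1.7, 3.1]
gripper_width: 9.4
time_s: 7.3
ee_pos: [675.3, -210.0, 301.4]
ee_rot: [-180.0, -0.0, 79.8]
force: [-0.4, 0.1, -0.6]
gripper_width: 22.7
time_s: 7.92
ee_pos: [451.6, -2.9, 301.3]
ee_rot: [179.9, -0.1, 79.7]
force: [0.6, 0.7, 0.7]
gripper_width: 69.7
coupler top [(0.69, [399.0, 225.0, 20.0, 14.0])]
coupler side [(0.52, [327.0, 196.0, 14.0, 20.0])]
blank top [(0.61, [362.0, 214.0, 11.0, 16.0]), (0.41, [399.0, 224.0, 16.0, 15.0])]
blank side [(0.5, [311.0, 209.0, 8.0, 14.0]), (0.34, [272.0, 142.0, 89.0, 105.0])]
lid top [(0.62, [347.0, 151.0, 119.0, 45.0])]
lid side [(0.71, [273.0, 138.0, 50.0, 72.0])]
```

View pics/c3.png

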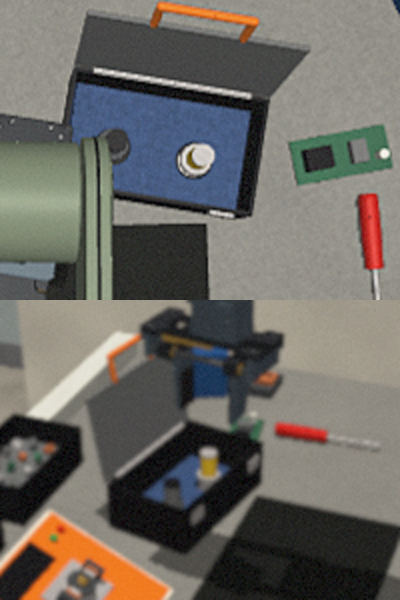

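The top view shows the lid fully back and the case open. The coupler is in nest_a (top about (410,228)) and the dark blanking plug in nest_b (about (367,222)). The side view agrees, with the yellow grip at about (334,200).

```bash
python3 - <<'E'
from h import *
from scipy.optimize import least_squares
out={}
for n,(x0,x1,y0,y1) in(("top",(385,430,210,250)),("side",(320,350,185,225))):
    im=cv2.imread(f"pics/{n}1.png");hs=cv2.cvtColor(im,cv2.COLOR_BGR2HSV)
    m=np.zeros(im.shape[:2],np.uint8);m[y0:y1,x0:x1]=cv2.inRange(hs,(0,0,100),(40,255,255))[y0:y1,x0:x1]
    # not blue
    c=max(cv2.findContours(m,0,2)[0],key=cv2.contourArea);m2=np.zeros_like(m);cv2.drawContours(m2,[c],-1,255,-1);out[n]=m2
    print(n,cv2.boundingRect(c),cv2.contourArea(c))
# silhouette model fit: hull of circles
a=np.linspace(0,2*np.pi,40)
def sil(n,x,y):
    P=[];
    for z,r in((20,20),(37,20),(79,14)): P+= [(x+r*np.cos(t),y+r*np.sin(t),z) for t in a]
    q=proj(n,P); return q
def box(q): return np.r_[q.min(0),q.max(0)]
for n in out:
    b=cv2.boundingRect(out[n]);B=np.array([b[0]-.5,b[1]-.5,b[0]+b[2]-.5,b[1]+b[3]-.5])
    r=least_squares(lambda p:box(sil(n,*p))-B,[541,-243],x_scale=10);print(n,r.x,np.round(r.fun,1))
E
```

```text
top (399, 222, 18, 16) 210.5
side (329, 194, 11, 20) 137.0
top [ 539.75235561 -240.11592514] [ 0.1  0.1 -0.1 -0.1]
side [ 540.84289848 -243.74137178] [-0.3  0.1  0.3 -0.1]
```

```bash
python3 -m jog '0 0 2 0.6 -1.5 0 0.66;0 0 4 1.2 -3 -0.5 0.66;0 0 6 1.8 -5 -1 0.66;0 0 8 2.4 -7 -1 0.66;0 0 10 3 -9 -1 0.66'; python3 -m jog '0 0 2 0.2 -0.3 0 0.66;0 0 4 0.4 -0.6 -0.5 0.66;0 0 6 0.6 -0.6 -1.5 0.66;0 0 8 0.6 -0.6 -2.5 0.66;0 0 8 0.6 -0.6 -3 0.66'
```

```text
time_s: 8.95
ee_pos: [528.7, -232.3, 275.1]
ee_rot: [-180.0, -0.1, 130.0]
force: [1.0, 0.4, 1.1]
gripper_width: 60.1
time_s: 9.57
ee_pos: [542.6, -245.2, 198.8]
ee_rot: [179.9, -0.2, 169.5]
force: [-0.0, -0.5, 0.5]
gripper_width: 59.9
```

```bash
python3 -m jog '0 0 0 -0.08 0.12 -1.5 0.66;0 0 0 -0.08 0.12 -3 0.66;0 0 0 -0.08 0.12 -4.5 0.66;0 0 0 -0.08 0.12 -5.7 0.66;0 0 0 -0.08 0.12 -6.26 0.66'; python3 -m jog '0 0 0 0 0 0 0.66;0 0 0 0 0 0 0;0 0 0 0 0 0 0;0 0 0 0 0 0 0;0 0 0 0 0 0 0' 30;python3 -m jog '0 0 0 0 0 0 0;0 0 0 0 0 0 0' 55
```

```text
time_s: 10.2
ee_pos: [540.6, -241.6, 42.9]
ee_rot: [180.0, -0.1, 169.6]
force: [0.5, 0.0, -0.8]
gripper_width: 59.9
time_s: 10.82
ee_pos: [541.3, -241.5, 45.1]
ee_rot: [-180.0, 0.1, 169.7]
force: [0.0, 0.1, 1.9]
gripper_width: 27.3
time_s: 11.08
ee_pos: [541.3, -241.5, 45.1]
ee_rot: [-180.0, 0.1, 169.7]
force: [-1.0, -0.3, 4.5]
gripper_width: 27.1
```

```bash
python3 -m jog '0 0 0 0 0 0.8 0;0 0 0 0 0 2.4 0;0 0 0 0 0 4.2 0;0 0 0 0 0 6 0;0 0 0 0 0 8 0'; python3 -m jog '0 0 0 0 0 0 0;0 0 0 -0.3 1 0 0;0 0 0.4 -0.6 3 0 0;0 0 0.8 -0.8 5 0 0;0 0 1.2 -1 7 0 0';python3 -m jog '0 0 0.4 -0.2 2 0 0;0 0 0.66 -0.3 4 0 0;0 0 0.66 -0.5 6 0 0;0 0 0.66 -0.6 8 0 0;0 0 0.66 -0.6 10 0 0';python3 -m jog '0 0 0 0 0.3 0 0;0 0 0 0 0.5 0 0;0 0 0 0 0.5 0 0'
```

```text
time_s: 11.7
ee_pos: [540.2, -240.9, 244.5]
ee_rot: [180.0, -0.2, 169.8]
force: [1.4, -0.4, -1.9]
gripper_width: 26.6
time_s: 12.32
ee_pos: [514.5, -64.7, 242.1]
ee_rot: [180.0, -0.2, 175.8]
force: [0.4, 1.1, -2.0]
gripper_width: 27.1
time_s: 12.95
ee_pos: [499.5, 184.9, 242.2]
ee_rot: [-179.9, -0.2, 179.1]
force: [0.6, -0.6, -1.5]
gripper_width: 27.2
time_s: 13.32
ee_pos: [500.8, 195.3, 243.7]
ee_rot: [-179.9, -0.1, 179.0]
force: [0.3, -0.7, -1.3]
gripper_width: 27.4
```

```bash
python3 -m jog '-0.03 -1.7 0 0 0 0 0;-0.06 -3.4 0 0 0 0 0;-0.09 -5 0 0.3 0 -0.5 0;-0.09 -5 0 0.66 0 -1.4 0;-0.09 -5 0 0.66 0 -1.4 0'; python3 -m jog '0 0 0 0 0 0 0;0 0 0 0 0 0 0';python3 - <<'E'
from h import *
from scipy.spatial.transform import Rotation as Ro
s=env.state();p=np.array(s["ee_pos"]);R=Ro.from_euler("xyz",s["ee_rot"],degrees=True).as_matrix()
o=np.array([568,194.2,95]);A=portR(np.radians(-1))
print(p,s["ee_rot"],"tilt err deg",np.degrees(np.arccos(-R[:,2]@A[:,2])),"mouth in port",A.T@(p+40.1*R[:,2]-o))
ims=[]
for n,(x0,y0) in(("top",(175,165)),("side",(205,175))):
    im=grab_frame(n)[...,::-1].copy();cv2.imwrite(f"pics/{n}2.png",im);ims.append(cv2.resize(im[y0:y0+100,x0:x0+130],None,fx=5,fy=5,interpolation=2)[:300+200])
    for d,z in(("mouth",0),("top",74)): print(n,d,proj(n,p+(40.1-z)*R[:,2])[0])
v=np.vstack(ims);cv2.imwrite("pics/c4.png",cv2.resize(v,(390,600),interpolation=cv2.INTER_AREA))
E
```

```text
time_s: 13.95
ee_pos: [516.3, 194.4, 207.7]
ee_rot: [-179.8, 24.8, 179.0]
force: [0.1, -0.9, -2.3]
gripper_width: 27.0
time_s: 14.2
ee_pos: [518.2, 196.0, 210.6]
ee_rot: [180.0, 25.1, 179.0]
force: [0.6, 0.3, -1.5]
gripper_width: 27.0
[518.22201122 196.04390401 210.56410627] [179.98532035  25.0881836  178.9890418 ] tilt err deg 0.08875466383414166 mouth in port [ 3.76474762  0.98189951 85.68418066]
top mouth [230.14312283 227.97211243]
top top [224.28479826 238.95780455]
side mouth [276.51108558 245.9122659 ]
side top [285.88206979 227.61980261]
```

View pics/c4.png

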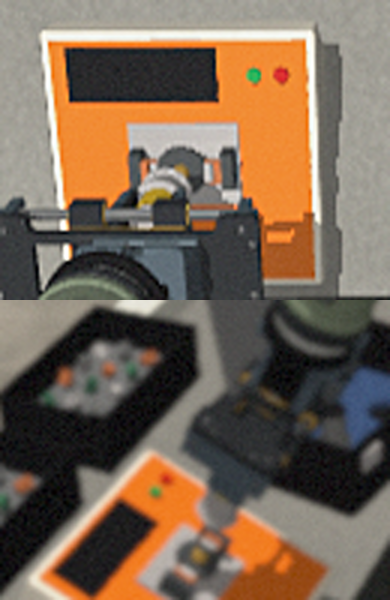

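The coupler is held above the nipple: sleeve near (229,227) in the top view, and near (277,243) in the side view. I'll overlay the expected outline to check for tilt and offset.

```bash
cat >> h.py <<'E'
from scipy.spatial.transform import Rotation as Ro
def overlay(src,fn,L=40.1):
    s=env.state();p=np.array(s["ee_pos"]);R=Ro.from_euler("xyz",s["ee_rot"],degrees=True).as_matrix()
    o=np.array([568,194.2,95]);A=portR(np.radians(-1));print("mouth in port",A.T@(p+L*R[:,2]-o),"tilt",np.degrees(np.arccos(min(1,-R[:,2]@A[:,2]))))
    a=np.linspace(0,2*np.pi,60);k=8;ims=[]
    for n,(x0,y0) in(("top",(205,200)),("side",(245,215))):
        im=cv2.imread(f"pics/{n}{src}.png");c=cv2.resize(im[y0:y0+65,x0:x0+50],None,fx=k,fy=k,interpolation=2)
        def dr(P,col):
            q=((proj(n,P)-[x0,y0]+.5)*k-.5).round().astype(int);cv2.polylines(c,[q.reshape(-1,1,2)],True,col,1)
        for z,r in((0,15),(5,20),(32,20),(32.1,14),(74,14)):
            dr([p+R@np.array([r*np.cos(t),r*np.sin(t),L-z]) for t in a],(0,255,0))
        for z,r in((0,7),(30,7),(36,3)): dr([o+A@np.array([r*np.cos(t),r*np.sin(t),z]) for t in a],(255,0,255))
        ims.append(c)
    cv2.imwrite(fn,np.hstack(ims))
E
python3 -c "
from h import *
overlay(2,'pics/c5.png')"
```

```text
mouth in port [ 3.38552777  1.11964517 85.53491057] tilt 0.0672973043445765
```

View pics/c5.png

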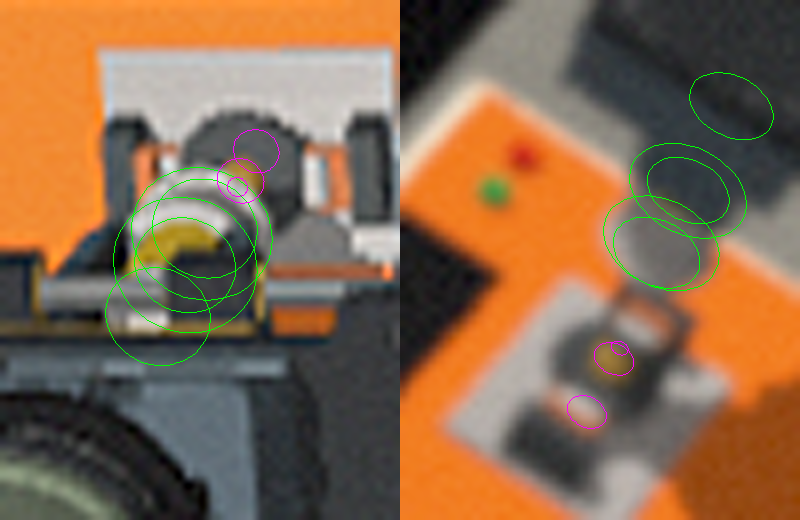

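```bash
python3 -m jog '0 0 0 0.1 -0.05 -0.5 0;0 0 0 0.3 -0.05 -1 0;0 0 0 0.5 -0.05 -1.4 0;0 0 0 0.64 -0.05 -1.69 0;0 0 0 0.64 -0.05 -1.69 0'; python3 -m jog '0 0 0 0 0 0 0;0 0 0 0 0 0 0;0 0 0 0 0 0 0';python3 - <<'E'
from h import *
for n in("top","side"): cv2.imwrite(f"pics/{n}3.png",grab_frame(n)[...,::-1])
overlay(3,"pics/c6.png")
E
```

```text
time_s: 14.92
ee_pos: [533.5, 194.7, 166.2]
ee_rot: [-179.9, 24.9, 179.1]
force: [-0.0, -0.3, -1.1]
gripper_width: 27.1
time_s: 15.3
ee_pos: [533.6, 195.0, 167.6]
ee_rot: [-180.0, 25.0, 179.1]
force: [-0.3, -0.6, -1.8]
gripper_width: 27.3
mouth in port [-0.60273926  0.19517059 40.1797532 ] tilt 0.02878471579018602
```

View pics/c6.png

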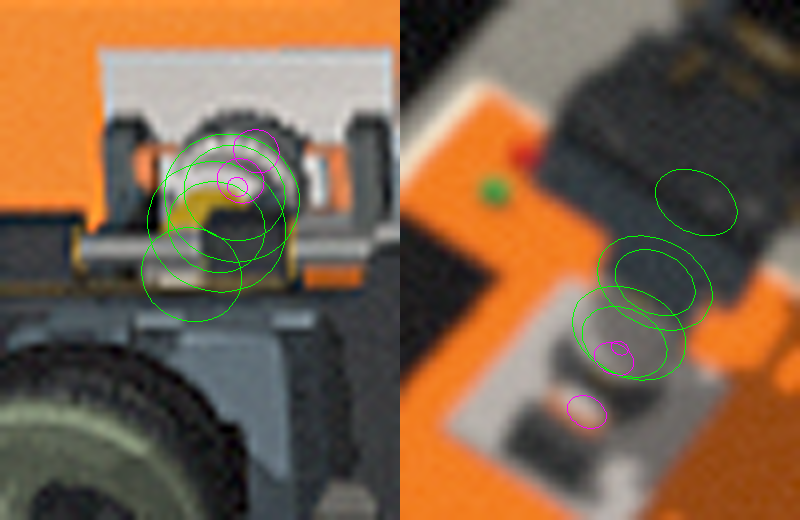

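Coupler and nipple line up in both views (mouth 0.6/0.2 mm off axis, 40 mm up). Going down along the axis.

```bash
cat > chk.py <<'E'
from h import *
s=env.state();p=np.array(s["ee_pos"]);R=Ro.from_euler("xyz",s["ee_rot"],degrees=True).as_matrix()
A=portR(np.radians(-1));print("mouth in port",np.round(A.T@(p+40.1*R[:,2]-[568,194.2,95]),2),"F port",np.round(A.T@np.array(s["force"]),1),"tilt",round(np.degrees(np.arccos(min(1,-R[:,2]@A[:,2]))),2),s["gripper_width"].__round__(1))
E
python3 -m jog '0 0 0 0.05 0 -0.11 0;0 0 0 0.1 0 -0.22 0;0 0 0 0.15 0 -0.33 0;0 0 0 0.2 0 -0.43 0;0 0 0 0.25 0 -0.54 0'; python3 -m jog '0 0 0 0 0 0 0;0 0 0 0 0 0 0'>/dev/null;python3 chk.py
```

```text
time_s: 16.02
ee_pos: [539.8, 194.9, 153.5]
ee_rot: [-180.0, 25.0, 179.1]
force: [-0.1, -0.4, -1.9]
gripper_width: 27.5
mouth in port [-0.77  0.22 25.08] F port [-0.5 -0.1 -2. ] tilt 0.01 26.9
```

```bash
python3 -m jog '0 0 0 0.03 0 -0.06 0;0 0 0 0.06 0 -0.12 0;0 0 0 0.09 0 -0.18 0;0 0 0 0.1 0 -0.21 0;0 0 0 0.1 0 -0.21 0' 60; python3 chk.py;  python3 -m jog '0 0 0 0.03 0 -0.06 0;0 0 0 0.06 0 -0.12 0;0 0 0 0.08 0 -0.17 0;0 0 0 0.1 0 -0.21 0;0 0 0 0.1 0 -0.21 0' ; python3 chk.py
```

```text
time_s: 16.9
ee_pos: [542.0, 194.8, 149.4]
ee_rot: [-180.0, 25.0, 179.0]
force: [-5.4, -1.0, 6.4]
gripper_width: 27.5
mouth in port [-0.51  0.19 20.23] F port [-2.2 -1.1  8.1] tilt 0.04 27.5
time_s: 17.52
ee_pos: [544.5, 194.8, 144.1]
ee_rot: [-180.0, 25.0, 179.0]
force: [-5.4, -1.6, 6.4]
gripper_width: 26.9
mouth in port [-0.53  0.22 14.31] F port [-2.2 -1.7  8.1] tilt 0.04 26.9
```

```bash
python3 -m jog '0 0 0 0.02 0 -0.05 0;0 0 0 0.04 0 -0.09 0;0 0 0 0.05 0 -0.11 0;0 0 0 0.05 0 -0.11 0' ; python3 chk.py;python3 -m jog '0 0 0 0.01 0 -0.03 0;0 0 0 0.03 0 -0.06 0;0 0 0 0.03 0 -0.06 0;0 0 0 0.03 0 -0.06 0' ; python3 chk.py
```

```text
time_s: 18.02
ee_pos: [545.6, 194.8, 141.8]
ee_rot: [-180.0, 25.1, 179.0]
force: [-8.6, -2.0, 9.7]
gripper_width: 27.4
mouth in port [-0.46  0.23 11.78] F port [-3.6 -2.1 12.4] tilt 0.05 27.4
time_s: 18.52
ee_pos: [545.9, 194.8, 141.6]
ee_rot: [180.0, 25.1, 179.0]
force: [-16.6, -2.1, 19.2]
gripper_width: 27.2
mouth in port [-0.24  0.25 11.45] F port [-6.9 -2.4 24.4] tilt 0.09 27.2
```

It bottomed: about 26 N of push with the mouth at 11.5 mm. Final look before handing in.

```bash
python3 -m jog '0 0 0 0 0 0 0;0 0 0 0 0 0 0;0 0 0 0 0 0 0;0 0 0 0 0 0 0';python3 chk.py; python3 - <<'E'
from h import *
for n in("top","side"): cv2.imwrite(f"pics/{n}4.png",grab_frame(n)[...,::-1])
t=cv2.imread("pics/top4.png")[140:320,120:520];s=cv2.imread("pics/side4.png")[130:330,200:400]
a=cv2.resize(t,(640,288));b=cv2.resize(s,(300,300),interpolation=2)
overlay(4,"pics/c8.png");c=cv2.resize(cv2.imread("pics/c8.png"),(340,221))
z=np.zeros((300,340,3),np.uint8);z[:221]=c
cv2.imwrite("pics/c7.png",np.vstack([a,np.hstack([b,z])]))
E
```

```text
time_s: 19.02
ee_pos: [545.9, 194.8, 141.6]
ee_rot: [-180.0, 25.1, 179.0]
force: [-15.8, -0.9, 18.5]
gripper_width: 27.3
mouth in port [-0.26  0.23 11.43] F port [-6.5 -1.2 23.4] tilt 0.09 27.3
mouth in port [-0.23525009  0.24181749 11.45189986] tilt 0.09201246675436027
```

View pics/c7.png

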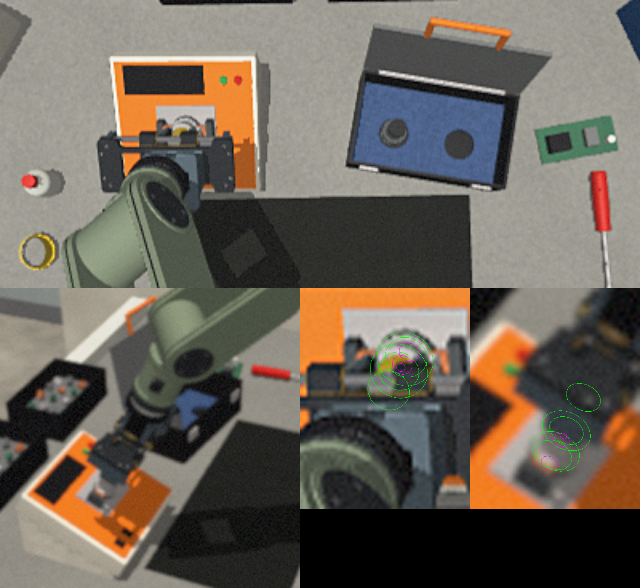

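The picture shows the lid still back, the plug upright in its nest (crop pixel (393,132)) and the other nest empty. The bystanders have not moved, and the coupler sits between the catches (about (185,127)). The force is steady.

```bash
python3 -c "
from workcell import env
print(env.job_done(), env.state()['force'], env.state()['gripper_width'])"
```

```text
the job is handed in; nothing more can be done
the job is handed in; nothing more can be done
```

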